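Feed one washer at the power hammer bench

TASK

Press the plunger of the washer feeder all the way down and let it come back up, once, so that a single washer comes out onto the bench. Then, with the fingertips, push that washer along the bench into the U-shaped nest until it rests against the back of the nest. Do not pick up any washer, leave the other washers in the feeder, and leave the other things on the bench where they are.

Things in the scene. Friction and masses are not known exactly. Their poses are not given: they have to be found in the camera images.
- feeder: Grey washer feeder, bolted down. Origin on the bench under the centre of its open-topped magazine (48 mm high, 60 mm wide, front face at x = -29 mm), z up. Washers come out along its -x through a slot. Behind the magazine a housing, x = 25 to 130 mm, 60 mm wide (lugs: 88 mm), 50 mm high; the plunger stands on it at x = 85 mm. The plunger drives a flat pusher out of the slot, 2 mm per mm.
- plunger (a joint): How far the plunger is pressed down, m: 0 up, 0.040 fully down on its stop. A spring lifts it again by itself (10 to 12 N; with the washers' friction pressing takes up to about 20 N). A full stroke leaves the washer on the bench with its centre about 77 mm in front (-x) of the feeder's origin; as the plunger rises the pusher draws back in.
- plunger_top (a point): Centre of the flat top of the plunger's round cap (40 mm diameter, 8 mm thick), 100 mm above the bench when up and 60 mm when down. The point moves with the plunger.
- washer_1: The lowest washer in the magazine, the one that is ejected: thick plain steel washer, 48 mm outside diameter, 27 mm hole, 10 mm thick, about 90 g. Origin at the centre of its underside, z up. It slides on the bench when pushed.
- washer_2: Second washer from below, same kind, origin at the centre of its underside (10 mm above the bench at the start). It drops to the bench inside the magazine when the pusher draws back.
- washer_3: Third and top washer, same kind, origin at the centre of its underside (20 mm above the bench at the start).
- nest: U of steel flat bar 12 mm high, 8 mm thick, bolted to the bench, which is its floor. Origin on the bench roughly where the ejected washer comes out; the pocket lies along its +x and opens towards the origin. Pocket 58 mm wide; inner face of the back bar at x = 154 mm; side arms begin at x = 125 mm, flaring out ahead of that to x = 111 mm, y = +-45 mm. Lugs reach y = +-52 mm.
- nest_seat (a point): Point on the bench in the nest where the washer's centre lies when it rests against the back bar in the middle of the pocket, 130 mm along the nest's +x. Same axes as the nest: +x goes deeper into the pocket.
- ratchet: Bystander: chrome ratchet wrench with a socket lying on the bench, about 205 mm long, 54 mm high at the socket. Origin near the middle of its handle, length along its x.
- bolt: Bystander: dark hex bolt standing on its head, head 40 mm across corners, 75 mm high. Origin under the head.
- grease_tin: Bystander: closed steel tin, 70 mm diameter, 70 mm high. Origin at the centre of its underside.
Not all that is in view belongs to the job. What is shaped like the nest but yellow is not meant. Leave any green look-alike of the washer_3 alone.

How it is judged:
On the way, in this order (a step that is already met when the one before it is completed fails the run):
1. the plunger is pressed fully down and one washer is out of the feeder (value of joint plunger above 0.034 m and x of washer_1 in the frame of feeder below -0.06 m), for 0.05 s.
2. the plunger is back up, the washer lies out in front of the feeder (value of joint plunger below 0.004 m and x of washer_1 in the frame of feeder below -0.06 m and horizontal distance between each of washer_2, washer_3 and feeder below 0.012 m), for 0.1 s.
3. the washer is in the nest against its back (x of washer_1 in the frame of nest_seat between -0.006 and 0.006 m and y of washer_1 in the frame of nest_seat between -0.009 and 0.009 m and height (world z) of washer_1 below 0.003 m and angle between washer_1's own z axis and vertical below 0.1 rad), for 0.2 s.
At the end, for the whole second after the job is handed in: The ejected washer lies flat and at rest on the bench in the nest, against its back bar (centre within 6 mm of the seat in depth, 9 mm sideways); the plunger is back up (within 4 mm) and the other two washers are still in the magazine (within 12 mm of its axis) (all of step 3 and horizontal distance between each of washer_2, washer_3 and feeder below 0.012 m and value of joint plunger below 0.004 m and linear speed of washer_1 below 0.01 m/s); the robot touches nothing.
It fails at once if the ejected washer is lifted off the bench (6 mm) or tipped up (height (world z) of washer_1 above 0.006 m or angle between washer_1's own z axis and vertical above 0.5 rad).
It fails at once if a second washer leaves the magazine, sideways or upwards (horizontal distance between any of washer_2, washer_3 and feeder above 0.015 m or height (world z) of washer_2 above 0.025 m or height (world z) of washer_3 above 0.035 m).
It fails at once if a bystander is moved by more than 20 mm (distance of any of ratchet, bolt, grease_tin from where it was at the start of the episode above 0.02 m).
It also fails if it takes over 62 s, if anything falls off the work surface, if the arm or the gripper's body presses on something with over 40 N, if the wrist force passes 120 N, or if a joint passes its speed limit or range.

ROBOT

A 6-joint arm with a two-finger parallel gripper is mounted at the origin on the work surface. World frame = base frame: x ahead of the robot, y to its left, z up, the work surface at z = 0. Lengths are in m, angles in rad, forces in N, time in s.
With the tool pointing down it reaches from about 0.35 to 0.95 m from the base axis. Payload 17.4 kg.
Tool frame: the origin (TCP) lies midway between the tips of the shut fingers; the grasp point (between the pads) lies 19 mm behind it; z points along the fingers, y is the line along which they close (so a half turn about z gives the same grasp; the last joint's range is limited). The gripper opens to 93 mm and grips with 3 to 60 N. Pads are 15 mm wide; open, the fingers measure 128 mm over their backs; the gripper's body (75 mm by 188 mm) begins 65 mm behind the grasp point.
Start: joints at [1.304, 0.116, 1.442, -0, 1.584, -0.038], TCP at [0.153, 0.657, 0.219] pointing down, gripper open.
Joint ranges: [-2.83, 2.83], [-0.83, 2.19], [0.07, 2.5], [-1.14, 4.28], [0.01, 3], [-2.97, 2.97]. Speed limits (rad/s): [1.89, 1.89, 2.22, 3.14, 3.14, 3.14].

INTERFACE

Orientations are given as a unit quaternion [w, x, y, z].
In Python, from station import env gives the robot as it stands.
- The arm moves only by the tool play_rows, never from a script. Its argument "motion" is one flat list of numbers, 7 for each row, row after row: the shift along the tool's x, y, z in cm, then the turn, a rotation vector about the tool's x, y, z in rad, then the opening, from 0 (shut) to 1 (fully open). A call has 1 to 12 rows; each row is the pose to reach, as a shift and turn from the pose commanded when the call began, along the tool's axes at that moment; what a row does not reach only later rows make up. A row lasts 1/8 s, in which the tool goes at most 62.5 mm and 10.7 degrees, less where a joint would pass 70% of its speed; a pose out of reach is approached as far as the arm can. A call with a gripper value outside its range is refused whole. The fingers move at their own pace and stop on an object; "force" is the grip in N (left out, the last holds). Time passes only in rows, so rows that repeat a pose let the fingers close. It gives the time, the measured TCP pose, the force, the opening and the grip force at its end, in the units of the state.
- env.read_state(): the state, without advancing time (a new reading comes with each control period).
- env.grab_frame(name): name is "scene" or "side" or "wrist"; returns the picture (420x560x3 uint8, blue, green, red); there is no depth.
- env.calibration(name): a dict with "mtx" (3x3 intrinsics, pixels), "world_from_camera" (4x4, takes a point from camera to world coordinates). Camera axes: x right, y down, z forward; pixel columns grow to the right and rows downward; lengths in m; the calibration is good to about 2 mm. A picture is of the moment at which its call begins: read the wrist's pose just before it. calibration takes no time and is no camera call; for the wrist camera it gives the pose at the moment of the call.
- env.close_job(): hands the job in; it is judged then, once.
Trained networks look in the newest picture that a camera, given by its name, has taken for a name from the list of things; names that differ only in an ending like _2 or _b are one class to them, and where a whole thing is asked for, a point or a joint stands for the part that bears it (a point fixed in the world has none). Each returns a list of dicts, best first, with "score" (0 to 1); they miss things now and then, are a little off and sometimes report something else, mostly with a low value. They report only what shows in the picture. A call takes as long as a camera call. They do not tell look-alikes from the thing itself.
- env.masks_of(label, camera): "region" (420x560 bool, what is visible of it) and "centre" ([column, row] in pixels, amid what is visible of it).
The state is a dict: "time_s": time; "joint_positions": joint angles; "joint_vel": joint speeds; "tau": joint torques, N m; "eef_pos": TCP position; "tool_rot": TCP orientation; "wrist_force": force on the tool from outside, world axes, zero at the start; "ft_torque": the same for the moment, N m; "grip_width": opening from 0.0 (shut) to 1.0 (fully open); "grasp_force": force on a finger pad.
Only numpy, scipy, OpenCV 4.12 (cv2) and the standard library are available. Lean on these libraries where they do the work, as an engineer would, in place of code of your own. Each camera call takes 0.05 s, during which the arm holds its last target. There are 200 camera calls.

## Working session

There is one attempt and no reset: what is moved stays moved. The work goes in short steps, Python scripts to look and compute and a tool call to move; the robot and the scene stay as the last step left them, time stands still between calls to the robot, and variables do not carry over. Pictures are saved under pics/ and viewed, at most 10 in all, crops included, and the job is handed in when it is done.

Besides the shell and the picture viewer there is one more tool, called after "Request:" as name(argument=value, ...) on one line, values as JSON. play_rows: Moves the arm, as the interface text tells. Its arguments: {"type":"object","properties":{"motion":{"type":"array","items":{"type":"number"}},"force":{"type":"number"}},"required":["motion"]}

```bash
mkdir -p pics
cat > h.py <<'E'
import numpy as np, cv2
from station import env
def ray(cam,uv,z,c=None):
    c=c or env.calibration(cam); K=np.array(c["mtx"]);T=np.array(c["world_from_camera"])
    d=T[:3,:3]@np.linalg.solve(K,[uv[0],uv[1],1.]); o=T[:3,3]
    return o+d*(z-o[2])/d[2]
def proj(cam,P):
    c=env.calibration(cam); K=np.array(c["mtx"]);T=np.linalg.inv(np.array(c["world_from_camera"]))
    p=(T[:3,:3]@np.asarray(P,float).reshape(-1,3).T).T+T[:3,3]; q=(K@p.T).T; return q[:,:2]/q[:,2:]
E
python3 - <<'E'
from h import *
s=env.read_state(); print(s["time_s"],s["eef_pos"],s["tool_rot"],s["grip_width"])
for c in("scene","side"):
    im=env.grab_frame(c); cv2.imwrite(f"pics/{c}0.png",im)
    print(c,np.round(env.calibration(c)["world_from_camera"],3).tolist())
    for n in("feeder","plunger","washer_1","nest","ratchet","bolt","grease_tin"):
        for d in env.masks_of(n,c)[:4]: 
            print(n,round(d["score"],2),np.round(d["centre"]),int(d["region"].sum()),np.round(ray(c,d["centre"],0.0),3))
E
```

```text
0.0 [0.15303369 0.65721576 0.21792945] [-7.98570078e-05  1.14132185e-01  9.93465408e-01 -5.66493715e-04] 0.9998846499506927
scene [[0.018, 0.851, -0.525, 1.046], [1.0, -0.011, 0.016, -0.034], [0.008, -0.525, -0.851, 0.945], [0.0, 0.0, 0.0, 1.0]]
feeder 0.95 [356. 255.] 2400 [0.589 0.146 0.   ]
plunger 0.81 [369. 246.] 249 [0.566 0.18  0.   ]
washer_1 0.61 [361. 319.] 274 [0.741 0.141 0.   ]
washer_1 0.53 [335. 241.] 156 [0.551 0.099 0.   ]
washer_1 0.5 [364. 225.] 213 [0.509 0.172 0.   ]
nest 0.92 [280. 298.] 539 [ 0.691 -0.032  0.   ]
nest 0.71 [248. 235.] 463 [ 0.532 -0.107  0.   ]
nest 0.66 [293. 191.] 381 [0.408 0.004 0.   ]
nest 0.43 [353. 184.] 310 [0.387 0.158 0.   ]
ratchet 0.76 [131. 253.] 797 [ 0.577 -0.377  0.   ]
bolt 0.73 [352. 184.] 287 [0.387 0.157 0.   ]
bolt 0.24 [134. 247.] 886 [ 0.56  -0.374  0.   ]
grease_tin 0.82 [411. 208.] 938 [0.463 0.295 0.   ]
side [[0.738, -0.501, 0.451, 0.02], [-0.674, -0.567, 0.473, -0.535], [0.019, -0.653, -0.757, 0.91], [0.0, 0.0, 0.0, 1.0]]
feeder 0.85 [270. 176.] 1280 [0.624 0.163 0.   ]
plunger 0.77 [267. 151.] 171 [ 0.687  0.247 -0.   ]
washer_1 0.7 [311. 162.] 162 [0.751 0.129 0.   ]
washer_1 0.48 [230. 197.] 158 [0.495 0.174 0.   ]
nest 0.71 [337. 200.] 297 [ 0.7   -0.019  0.   ]
nest 0.67 [313. 252.] 423 [ 0.533 -0.1    0.   ]
ratchet 0.57 [414. 322.] 1056 [ 0.566 -0.373  0.   ]
bolt 0.84 [204. 213.] 297 [0.413 0.174 0.   ]
bolt 0.46 [270. 153.] 222 [0.688 0.234 0.   ]
bolt 0.4 [274. 205.] 4 [0.564 0.075 0.   ]
grease_tin 0.64 [204. 170.] 768 [0.506 0.303 0.   ]
```

Run:
```python
import cv2
a=cv2.imread("pics/scene0.png")[160:350,200:440]; cv2.imwrite("pics/s1.png",cv2.resize(a,(756,598),interpolation=cv2.INTER_CUBIC))
b=cv2.imread("pics/side0.png")[120:300,180:380]; cv2.imwrite("pics/s2.png",cv2.resize(b,(660,594),interpolation=cv2.INTER_CUBIC))
```

```text
(no output)
```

View pics/s1.png

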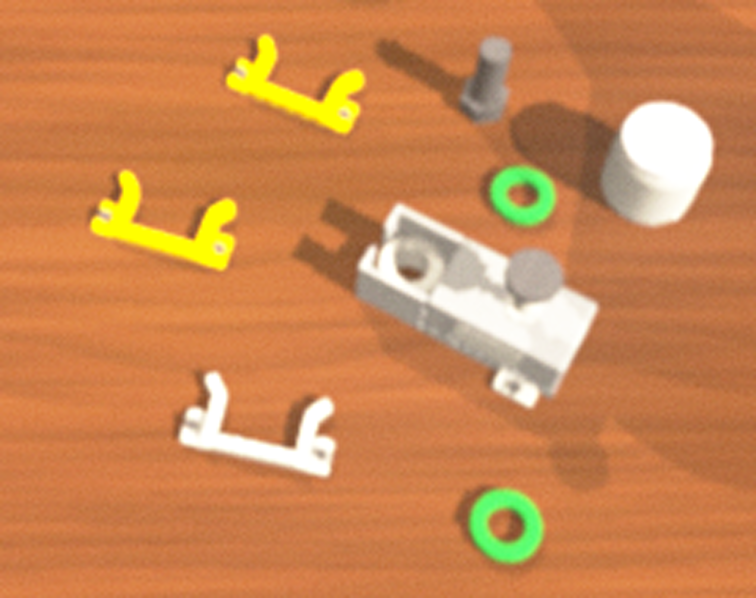

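View pics/s2.png

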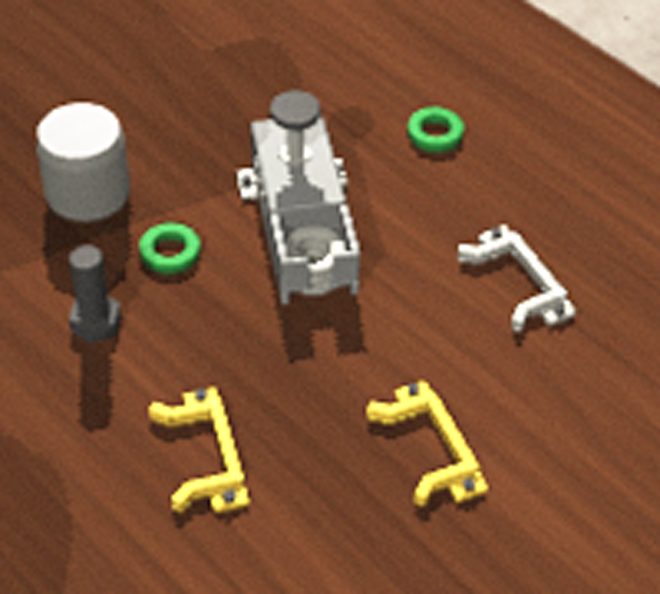

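Scene crop: steel nest at scene px (280,298). The yellow look-alikes are at (248,235) and (293,191), and I reject both. The green rings at (361,319) and (364,225) are also decoys. The real washers are inside the magazine at (330,243), and the plunger cap is at (370,247). Next I fit the models to the masks.

```bash
cat > fit.py <<'E'
from h import *
from scipy.optimize import minimize
def box(x0,x1,y0,y1,h,z0=0): return np.array([[x,y,z] for x in(x0,x1) for y in(y0,y1) for z in(z0,h)])/1000
def prism(p,h): p=np.array(p,float); return np.vstack([np.c_[p,p[:,0]*0],np.c_[p,p[:,0]*0+h]])/1000
a=np.linspace(0,2*np.pi,24)
cap=np.vstack([np.c_[85+20*np.cos(a),20*np.sin(a),0*a+z] for z in(92,100)])/1000
FE=[box(-29,25,-30,30,48),box(25,130,-30,30,50),cap,box(80,90,-5,5,92,50)]
NE=[box(154,162,-37,37,12),box(150,162,-52,52,6)]
for s in(1,-1): NE+=[prism([[125,29*s],[162,29*s],[162,37*s],[125,37*s]],12),prism([[125,29*s],[125,37*s],[113,49*s],[109,43*s]],12)]
def render(parts,p,cam,S=4):
    c,s=np.cos(p[2]),np.sin(p[2]); R=np.array([[c,-s,0],[s,c,0],[0,0,1]])
    im=np.zeros((420*S,560*S),np.uint8)
    for P in parts:
        q=(proj(cam,P@R.T+[p[0],p[1],0])+.5)*S
        cv2.fillPoly(im,[cv2.convexHull(np.round(q).astype(np.int32))],255)
    return cv2.resize(im,(560,420),interpolation=cv2.INTER_AREA)/255.
def fit(parts,p0,masks):
    def cost(v):
        p=np.array(p0)+np.array(v)*[.01,.01,.1]; t=0
        for cam,m in masks.items():
            r=render(parts,p,cam); t-=np.minimum(r,m).sum()/np.maximum(r,m).sum()
        return t
    best=min((minimize(cost,s,method="Nelder-Mead",options=dict(xatol=.01,fatol=1e-4,initial_simplex=np.array(s)+np.array([[0,0,0],[1,0,0],[0,1,0],[0,0,1.]])*1.5)) for s in([0,0,0.],[1,-1,1.],[-1,1,-1.])),key=lambda r:r.fun)
    return np.array(p0)+best.x*[.01,.01,.1],best.fun
E
python3 - <<'E'
from fit import *
M={"feeder":{}, "nest":{}}
for c in("scene","side"):
    env.grab_frame(c)
    for n,t in(("feeder",None),("nest",(.69,-.03))):
        ds=env.masks_of(n,c)
        if t: ds=[d for d in ds if np.hypot(*(ray(c,d["centre"],0)[:2]-t))<.04]
        if ds: M[n][c]=ds[0]["region"].astype(float)
def show(n,parts,p0):
    for ms in(M[n],)+tuple({k:v} for k,v in M[n].items()):
        p,f=fit(parts,p0,ms); print(n,list(ms),np.round(p,4),round(f,3))
    return fit(parts,p0,M[n])[0]
m=ray("scene",(329.5,243),.03); pc=ray("scene",(369.8,247.3),.1); print(m,pc)
yaw=np.arctan2(*(pc-m)[1::-1]); print(yaw)
pf=show("feeder",FE,[m[0],m[1],yaw])
# nest x axis initial: from back bar
l=ray("scene",(200+182/3.15,160+440/3.15),.006); r=ray("scene",(200+330/3.15,160+470/3.15),.006)
d=r-l; ny=np.arctan2(-d[0],d[1]); mid=(l+r)/2; print(d,ny)
pn=show("nest",NE,[mid[0]-.158*np.cos(ny),mid[1]-.158*np.sin(ny),ny])
u=lambda t:np.array([np.cos(t),np.sin(t)])
print("plunger",pf[:2]+.085*u(pf[2]),"eject",pf[:2]-.077*u(pf[2]),"seat",pn[:2]+.13*u(pn[2]))
for c in M:
  pass
for cam in("scene","side"):
    im=cv2.imread(f"pics/{cam}0.png")
    for parts,p in((FE,pf),(NE,pn)):
        R=(render(parts,p,cam)>.5).astype(np.uint8); k,_=cv2.findContours(R,0,2); cv2.drawContours(im,k,-1,(255,0,255),1)
    x,y=(240,200) if cam=="scene" else (230,120)
    cv2.imwrite(f"pics/o_{cam}.png",cv2.resize(im[y:y+120,x:x+160],(800,600),interpolation=cv2.INTER_NEAREST))
E
```

```text
[0.57208817 0.08245913 0.03      ] [0.61969312 0.15774048 0.1       ]
1.0069216123231473
feeder ['scene', 'side'] [0.5723 0.0846 1.0137] -1.563
feeder ['scene'] [0.5722 0.0842 0.9936] -0.824Traceback (most recent call last):
  File "<stdin>", line 15, in <module>
  File "<stdin>", line 11, in show
  File "fit.py", line 23, in fit
    best=min((minimize(cost,s,method="Nelder-Mead",options=dict(xatol=.01,fatol=1e-4,initial_simplex=np.array(s)+np.array([[0,0,0],[1,0,0],[0,1,0],[0,0,1.]])*1.5)) for s in([0,0,0.],[1,-1,1.],[-1,1,-1.])),key=lambda r:r.fun)
  File "fit.py", line 23, in <genexpr>
    best=min((minimize(cost,s,method="Nelder-Mead",options=dict(xatol=.01,fatol=1e-4,initial_simplex=np.array(s)+np.array([[0,0,0],[1,0,0],[0,1,0],[0,0,1.]])*1.5)) for s in([0,0,0.],[1,-1,1.],[-1,1,-1.])),key=lambda r:r.fun)
              ~~~~~~~~^^^^^^^^^^^^^^^^^^^^^^^^^^^^^^^^^^^^^^^^^^^^^^^^^^^^^^^^^^^^^^^^^^^^^^^^^^^^^^^^^^^^^^^^^^^^^^^^^^^^^^^^^^^^^^^^^^^^^^^^^^^^^^^^^^^^^^^^^^^^^
    res = _minimize_neldermead(fun, x0, args, callback, bounds=bounds,
                               **options)
    fxc = func(xc)
    fx = function(np.copy(x), *(wrapper_args + args))
  File "fit.py", line 21, in cost
    r=render(parts,p,cam); t-=np.minimum(r,m).sum()/np.maximum(r,m).sum()
  File "fit.py", line 14, in render
    q=(proj(cam,P@R.T+[p[0],p[1],0])+.5)*S
       ~~~~^^^^^^^^^^^^^^^^^^^^^^^^^
  File "h.py", line 8, in proj
    c=env.calibration(cam); K=np.array(c["mtx"]);T=np.linalg.inv(np.array(c["world_from_camera"]))
ValueError: time passes only in moves, steps and waits
```

```bash
python3 - <<'E'
s=open("h.py").read()
s=s.replace('    c=env.calibration(cam); K=np.array(c["mtx"]);T=np.linalg.inv','    c=_C[cam] if cam in _C else _C.setdefault(cam,env.calibration(cam)); K=np.array(c["mtx"]);T=np.linalg.inv').replace("def ray","_C={}\ndef ray",1)
open("h.py","w").write(s)
E
cat > run1.py <<'E'
from fit import *
M={"feeder":{}, "nest":{}}
for c in("scene","side"):
    env.grab_frame(c)
    for n,t in(("feeder",None),("nest",(.69,-.03))):
        ds=env.masks_of(n,c)
        if t: ds=[d for d in ds if np.hypot(*(ray(c,d["centre"],0)[:2]-t))<.04]
        if ds: M[n][c]=ds[0]["region"].astype(float)
def show(n,parts,p0):
    out=None
    for ms in(M[n],)+tuple({k:v} for k,v in M[n].items()):
        p,f=fit(parts,p0,ms); print(n,list(ms),np.round(p,4),round(f,3)); out=p if out is None else out
    return out
pf=show("feeder",FE,[.572,.0846,1.01])
l=ray("scene",(200+182/3.15,160+440/3.15),.006); r=ray("scene",(200+330/3.15,160+470/3.15),.006)
d=r-l; ny=np.arctan2(-d[0],d[1]); mid=(l+r)/2; print(d,ny)
pn=show("nest",NE,[mid[0]-.158*np.cos(ny),mid[1]-.158*np.sin(ny),ny])
u=lambda t:np.array([np.cos(t),np.sin(t)])
print("plunger",pf[:2]+.085*u(pf[2]),"eject",pf[:2]-.077*u(pf[2]),"seat",pn[:2]+.13*u(pn[2]), env.read_state()["time_s"])
for cam in("scene","side"):
    im=cv2.imread(f"pics/{cam}0.png")
    S=5; x,y=(240,200) if cam=="scene" else (230,120)
    im=cv2.resize(im[y:y+120,x:x+160],(800,600),interpolation=cv2.INTER_NEAREST)
    for parts,p in((FE,pf),(NE,pn)):
        R=(render(parts,p,cam)>.5).astype(np.uint8)[y:y+120,x:x+160]; R=cv2.resize(R,(800,600),interpolation=cv2.INTER_NEAREST)
        k,_=cv2.findContours(R,0,2); cv2.drawContours(im,k,-1,(255,0,255),1)
    cv2.imwrite(f"pics/o_{cam}.png",im)
E
timeout 500 python3 run1.py
```

```text
feeder ['scene', 'side'] [0.5726 0.0844 1.0176] -1.577
feeder ['scene'] [0.5724 0.0837 1.0007] -0.819
feeder ['side'] [0.575  0.088  1.0285] -0.778
[0.0230673  0.10178992 0.        ] -0.22285272689585056
nest ['scene', 'side'] [ 0.5491  0.0076 -0.2586] -1.458
nest ['scene'] [ 0.5495  0.007  -0.2544] -0.697
nest ['side'] [ 0.5486  0.0085 -0.2617] -0.769
plunger [0.61724345 0.15676135] eject [0.53213088 0.01892141] seat [ 0.67482563 -0.02560784] 1.4
```

View pics/o_scene.png

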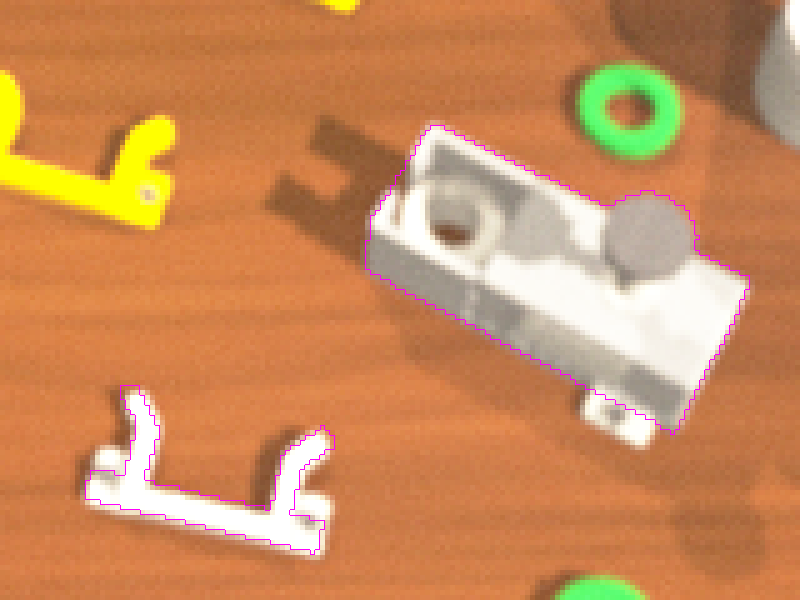

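The overlay matches the feeder, plunger and steel nest. Choice: the plunger at world (0.617, 0.157), and the nest seat at about (0.675, -0.026). I'll move above the plunger with the fingers shut.

Request:
play_rows(motion=[-56.5, -38.2, 8.5, 0, 0, 0.03, 0, -56.5, -38.2, 8.5, 0, 0, 0.03, 0, -56.5, -38.2, 8.5, 0, 0, 0.03, 0, -56.5, -38.2, 8.5, 0, 0, 0.03, 0, -56.5, -38.2, 8.5, 0, 0, 0.03, 0, -56.5, -38.2, 8.5, 0, 0, 0.03, 0, -56.5, -38.2, 8.5, 0, 0, 0.03, 0, -56.5, -38.2, 8.5, 0, 0, 0.03, 0, -56.5, -38.2, 8.5, 0, 0, 0.03, 0, -56.5, -38.2, 8.5, 0, 0, 0.03, 0, -56.5, -38.2, 8.5, 0, 0, 0.03, 0, -56.5, -38.2, 8.5, 0, 0, 0.03, 0])

```text
time_s: 2.9
eef_pos: [0.6184, 0.1541, 0.1324]
tool_rot: [-0.001, 0.131, 0.991, -0.0]
wrist_force: [-0.3, 0.4, -0.0]
grip_width: 0.006
grasp_force: 0.0
```

Request:
play_rows(motion=[0, 0, 1.5, 0, 0, 0, 0, 0, 0, 3, 0, 0, 0, 0, 0, 0, 3.8, 0, 0, 0, 0, 0, 0, 4.6, 0, 0, 0, 0, 0, 0, 5.4, 0, 0, 0, 0, 0, 0, 6.2, 0, 0, 0, 0, 0, 0, 6.8, 0, 0, 0, 0, 0, 0, 7.1, 0, 0, 0, 0, 0, 0, 7.1, 0, 0, 0, 0, 0, 0, 7.1, 0, 0, 0, 0])

```text
time_s: 4.15
eef_pos: [0.616, 0.1581, 0.0631]
tool_rot: [-0.0, 0.128, 0.992, -0.0]
wrist_force: [-6.8, -1.6, 10.7]
grip_width: 0.007
grasp_force: 5.6
```

Request:
play_rows(motion=[0, 0, 0.2, 0, 0, 0, 0, 0, 0, 0.4, 0, 0, 0, 0, 0, 0, 0.4, 0, 0, 0, 0, 0, 0, 0.4, 0, 0, 0, 0])

```text
time_s: 4.65
eef_pos: [0.6161, 0.1582, 0.0602]
tool_rot: [0.0, 0.128, 0.992, 0.0]
wrist_force: [-11.8, -2.9, 21.5]
grip_width: 0.007
grasp_force: 10.5
```

Request:
play_rows(motion=[0, 0, 0.2, 0, 0, 0, 0, 0, 0, 0.2, 0, 0, 0, 0, 0, 0, 0.2, 0, 0, 0, 0])

```text
time_s: 5.03
eef_pos: [0.6163, 0.1582, 0.0601]
tool_rot: [0.0, 0.128, 0.992, 0.0]
wrist_force: [-19.7, -4.9, 38.8]
grip_width: 0.007
grasp_force: 19.3
```

Run:
```python
from h import *
s=env.read_state(); print(s["time_s"],s["eef_pos"],s["wrist_force"])
a=[]
for c,(x,y) in(("scene",(240,180)),("side",(230,120))):
    im=env.grab_frame(c); a.append(cv2.resize(im[y:y+120,x:x+130],(400,370),interpolation=cv2.INTER_CUBIC))
cv2.imwrite("pics/press.png",np.hstack(a))
```

```text
5.025 [0.61628504 0.15821563 0.0600604 ] [-19.74001667  -4.92644051  38.81345054]
```

View pics/press.png

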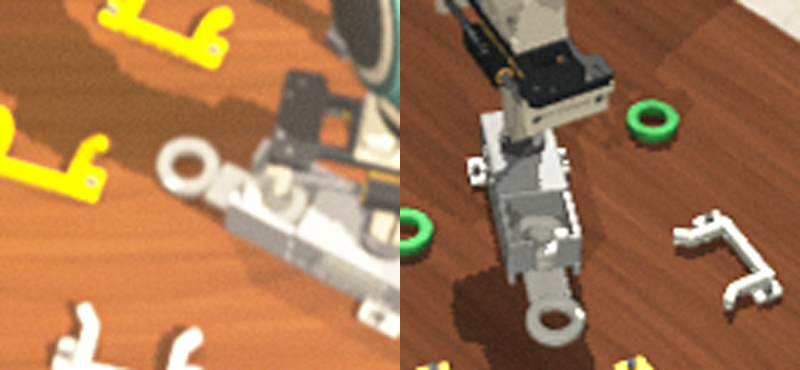

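The plunger sits on its stop. The washer is out: scene px about (301,234), lower centre in the side view. I'll let the plunger rise and lift clear.

Request:
play_rows(motion=[0, 0, -0.8, 0, 0, 0, 0, 0, 0, -1.8, 0, 0, 0, 0, 0, 0, -2.8, 0, 0, 0, 0, 0, 0, -3.8, 0, 0, 0, 0, 0, 0, -5, 0, 0, 0, 0, 0, 0, -7, 0, 0, 0, 0, 0, 0, -10, 0, 0, 0, 0, 0, 0, -14, 0, 0, 0, 0, 0, 0, -14, 0, 0, 0, 0])

```text
time_s: 6.25
eef_pos: [0.6176, 0.1578, 0.2008]
tool_rot: [0.002, 0.129, 0.992, 0.001]
wrist_force: [-0.3, -0.4, 0.2]
grip_width: 0.006
grasp_force: 0.0
```

```bash
cat > see.py <<'E'
from fit import *
import sys
a=[np.c_[24*np.cos(t),24*np.sin(t),0*t+z]/1000 for t in[np.linspace(0,2*np.pi,40)] for z in(0,10)]
WA=[np.vstack(a)]
s=env.read_state(); print(s["time_s"],s["eef_pos"],s["tool_rot"],s["grip_width"])
for c in sys.argv[1:]:
    im=env.grab_frame(c); cv2.imwrite(f"pics/{c}_{s['time_s']:.1f}.png",im); C=env.calibration(c)
    for d in env.masks_of("washer_1",c):
        w=ray(c,d["centre"],.008); r=d["region"]; col=im[r].mean(0)
        if np.ptp(col)<60: print(c,round(d["score"],2),np.round(d["centre"],1),int(r.sum()),np.round(w,4),np.round(col))
E
python3 see.py scene side wrist
```

```text
6.25 [0.6176375  0.15775922 0.20077201] [2.49252812e-03 1.28804830e-01 9.91666454e-01 8.64349294e-04] 0.005903903266661571
scene 0.71 [301.9 232.1] 261 [0.5307 0.0216 0.008 ] [224. 236. 243.]
scene 0.48 [334.8 244.1] 122 [0.5638 0.0975 0.008 ] [176. 196. 207.]
side 0.69 [272.8 194.4] 109 [0.5815 0.1011 0.008 ] [127. 138. 140.]
side 0.56 [275.9 220.8] 171 [0.5275 0.0283 0.008 ] [200. 209. 211.]
wrist 0.81 [114.6 141.2] 1317 [0.5324 0.0053 0.008 ] [207. 217. 223.]
wrist 0.62 [187.  169.2] 1193 [0.5789 0.0674 0.008 ] [155. 166. 174.]
wrist 0.17 [278.2 206. ] 1861 [0.6425 0.1495 0.008 ] [127. 132. 141.]
```

Request:
play_rows(motion=[10, -15.4, 5, 0, 0, 0, 0.3, 10, -15.4, 5, 0, 0, 0, 0.3, 10, -15.4, 5, 0, 0, 0, 0.3, 10, -15.4, 5, 0, 0, 0, 0.3, 10, -15.4, 5, 0, 0, 0, 0.3, 10, -15.4, 5, 0, 0, 0, 0.3])

```text
time_s: 7.3
eef_pos: [0.4815, 0.0345, 0.147]
tool_rot: [0.0, 0.129, 0.992, 0.0]
wrist_force: [0.5, -0.0, 0.0]
grip_width: 0.299
grasp_force: 0.0
```

```bash
python3 see.py wrist scene
python3 - <<'E'
from h import *
for d in env.masks_of("nest","wrist")[:3]: print(np.round(d["centre"]),d["score"],np.round(ray("wrist",d["centre"],.01),3))
# where the fits land in the wrist picture
u=lambda t:np.array([np.cos(t),np.sin(t)])
pn=np.array([.5491,.0076,-.2586]);v=u(pn[2]);p=np.array([-v[1],v[0]])
P=[np.r_[pn[:2]+a*v+b*p,.012] for a,b in((.154,-.029),(.154,.029),(.125,-.029),(.125,.029))]+[np.r_[.5307,.0216,.01]]
q=np.round(proj("wrist",P)).astype(int);print(q.tolist())
import glob,os
f=max(glob.glob("pics/wrist_*.png"),key=os.path.getmtime); im=cv2.imread(f)
for x in q: cv2.drawMarker(im,tuple(map(int,x)),(255,0,255),0,10,1)
cv2.imwrite("pics/wv.png",im)
E
```

```text
7.3 [0.48148663 0.03453052 0.14695479] [1.21498070e-04 1.28686147e-01 9.91685362e-01 6.62115155e-05] 0.2985120121037234
wrist 0.71 [269.8 253.2] 1253 [0.5376 0.0106 0.008 ] [216. 224. 229.]
wrist 0.62 [354.7 277.6] 101 [0.585  0.0855 0.008 ] [123. 133. 142.]
wrist 0.55 [362.2 277.1] 548 [0.5864 0.0929 0.008 ] [164. 176. 185.]
scene 0.59 [299.7 230.6] 205 [0.5265 0.0165 0.008 ] [238. 246. 250.]
[155. 270.] 0.79 [ 0.525 -0.104  0.01 ]
[279. 386.] 0.6 [ 0.694 -0.021  0.01 ]
[211. 125.] 0.56 [ 0.406 -0.007  0.01 ]
[[245, 392], [297, 392], [244, 371], [298, 371], [279, 245]]
```

View pics/wv.png

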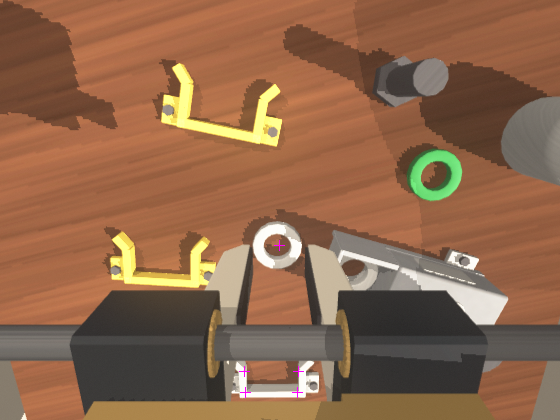

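The wrist view shows the washer at (277,246), near my marker. The nest bolts at (239,385) and (314,384) suggest the nest axis is a few mm to the right of my fit, so I'll refine it.

Run:
```python
from fit import *
M={}
im=cv2.imread("pics/scene0.png");w=(im.min(2)>170); b=np.zeros_like(w);b[270:318,250:312]=1;M["scene"]=(w&b).astype(float)
im=cv2.imread("pics/side0.png");w=(im.min(2)>105); b=np.zeros_like(w);b[182:225,315:358]=1;M["side"]=(w&b).astype(float)
im=cv2.imread("pics/wv.png")
print({k:v.sum() for k,v in M.items()})
pn=np.array([.5491,.0076,-.2586])
for lx in(138,143,148):
    N=[NE[0],box(lx,162,-52,-30,7),box(lx,162,30,52,7)]+NE[2:]
    for ms in(M,{"scene":M["scene"]},{"side":M["side"]}):
        p,f=fit(N,pn,ms); v=np.array([np.cos(p[2]),np.sin(p[2])]); print(lx,list(ms),np.round(p,4),round(f,3),"seat",np.round(p[:2]+.13*v,4))
for z in(.007,.012):
  a,b=[ray("wrist",q,z) for q in((239,385),(314,384))]; print("wrist bolts",a,b,(a+b)/2,np.hypot(*(a-b)[:2]),np.arctan2(*(b-a)[[0,1]])*-1)
  a,b=[ray("scene",q,z) for q in((261.6,292),(302,301.6))]; print("scene bolts",a,b,(a+b)/2,np.hypot(*(a-b)[:2]))
print("washer wrist",ray("wrist",(277,245.5),.010))
cv2.imwrite("pics/wn.png",cv2.resize(im[220:420,200:350],(600,600*4//3*0+600),interpolation=cv2.INTER_CUBIC))
```

```text
{'scene': np.float64(541.0), 'side': np.float64(329.0)}
138 ['scene', 'side'] [ 0.5503  0.0074 -0.2517] -1.673 seat [ 0.6762 -0.025 ]
138 ['scene'] [ 0.5503  0.0073 -0.2523] -0.856 seat [ 0.6762 -0.0251]
138 ['side'] [ 0.5503  0.0074 -0.2529] -0.821 seat [ 0.6762 -0.0251]
143 ['scene', 'side'] [ 0.5502  0.0079 -0.2561] -1.623 seat [ 0.676 -0.025]
143 ['scene'] [ 0.5502  0.0083 -0.2577] -0.826 seat [ 0.6759 -0.0248]
143 ['side'] [ 0.5501  0.0084 -0.2606] -0.799 seat [ 0.6757 -0.0251]
148 ['scene', 'side'] [ 0.5502  0.0085 -0.2592] -1.539 seat [ 0.6759 -0.0248]
148 ['scene'] [ 0.5504  0.008  -0.2531] -0.777 seat [ 0.6762 -0.0246]
148 ['side'] [ 0.5501  0.0085 -0.2609] -0.768 seat [ 0.6757 -0.025 ]
wrist bolts [ 0.68420927 -0.0654021   0.007     ] [0.70430746 0.01590663 0.007     ] [ 0.69425837 -0.02474774  0.007     ] 0.08375587963597815 -0.24232619432561636
scene bolts [ 0.6793113  -0.07272566  0.007     ] [0.70271713 0.01547055 0.007     ] [ 0.69101422 -0.02862756  0.007     ] 0.09124912881341514
wrist bolts [ 0.67956761 -0.06342891  0.012     ] [0.6993359  0.01654522 0.012     ] [ 0.68945176 -0.02344184  0.012     ] 0.08238110571319024 -0.24232619432561622
scene bolts [ 0.68126624 -0.07251844  0.012     ] [0.70454727 0.01520751 0.012     ] [ 0.69290675 -0.02865546  0.012     ] 0.09076259934280137
washer wrist [0.53024456 0.01946386 0.01      ]
```

Request:
play_rows(motion=[0, -0.1, 5, 0, 0, 0, 0.3, 0, -0.1, 10, 0, 0, 0, 0.3, 0, -0.1, 13, 0, 0, 0, 0.3, 0, -0.1, 14.2, 0, 0, 0, 0.3, 0, -0.1, 14.2, 0, 0, 0, 0.3, 0, -0.1, 14.2, 0, 0, 0, 0.3])

```text
time_s: 8.3
eef_pos: [0.4813, 0.033, 0.0061]
tool_rot: [0.001, 0.129, 0.992, 0.0]
wrist_force: [-0.3, 0.1, 0.8]
grip_width: 0.298
grasp_force: 0.0
```

Request:
play_rows(motion=[-1, 0, 0, 0, 0, 0, 0.3, -2, 0, 0, 0, 0, 0, 0.3, -2.5, 0, 0, 0, 0, 0, 0.3, -3, 0, 0, 0, 0, 0, 0.3, -4, 0, 0, 0, 0, 0, 0.3, -5, -0.1, 0, 0, 0, 0, 0.3, -6, -0.2, 0, 0, 0, 0, 0.3, -7, -0.3, 0, 0, 0, 0, 0.3, -8, -0.4, 0, 0, 0, 0, 0.3, -9, -0.5, 0, 0, 0, 0, 0.3, -9.5, -0.5, 0, 0, 0, 0, 0.3, -9.5, -0.5, 0, 0, 0, 0, 0.3])

```text
time_s: 9.8
eef_pos: [0.5712, 0.0038, 0.0046]
tool_rot: [-0.0, 0.129, 0.992, 0.0]
wrist_force: [-0.3, -0.1, 0.1]
grip_width: 0.303
grasp_force: 0.0
```

Run:
```python
from h import *
s=env.read_state(); print(s["time_s"],s["eef_pos"],s["wrist_force"])
a=[]
for c,(x,y) in(("scene",(240,210)),("side",(260,150))):
    im=env.grab_frame(c); a.append(cv2.resize(im[y:y+110,x:x+100],(400,440),interpolation=cv2.INTER_CUBIC))
cv2.imwrite("pics/push.png",np.hstack(a))
```

```text
9.8 [0.57116615 0.00375957 0.00456514] [-0.26039184 -0.06683214  0.0641547 ]
```

View pics/push.png

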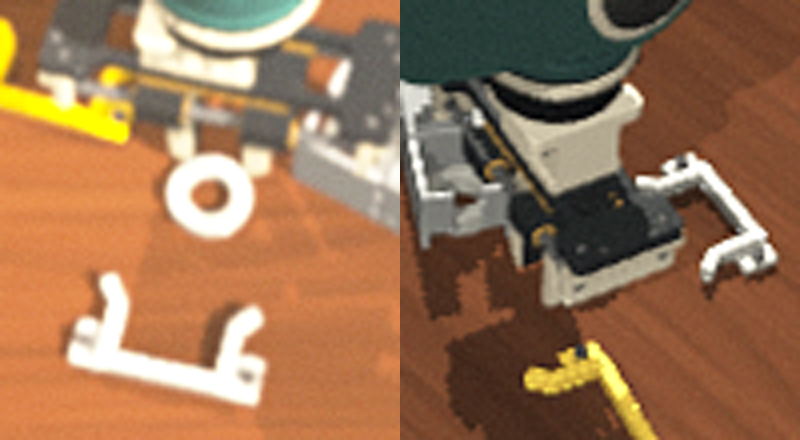

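The washer is seated between the two fingertips at scene px (292,259), in front of the nest.

Run:
```python
from h import *
w=ray("scene",(292.1,259.),.010);print(w)
im=env.grab_frame("scene");x=(im.min(2)>170);b=np.zeros_like(x);b[248:271,280:304]=1
ys,xs=np.nonzero(x&b);c=cv2.minEnclosingCircle(np.c_[xs,ys].astype(np.float32));print(c)
w=ray("scene",c[0],.009)[:2];n=np.array([.9684,-.249]);p=np.array([.249,.9684]);s=np.array([.6762,-.025])
t=env.read_state()["eef_pos"][:2]
print(w,"washer->seat",(s-w)@n,(s-w)@p,"tcp->washer",(w-t)@n,(w-t)@p)
```

```text
[ 0.60168933 -0.00358235  0.01      ]
((293.1875, 256.03125), 12.68024730682373)
[ 0.59372963 -0.00085424] washer->seat 0.0858765981268529 -0.0028476359860600572 tcp->washer 0.023399934784177477 0.001102217576947099
```

Request:
play_rows(motion=[-1, 0, 0, 0, 0, 0, 0.3, -2, -0.1, 0, 0, 0, 0, 0.3, -3, -0.2, 0, 0, 0, 0, 0.3, -4, -0.2, 0, 0, 0, 0, 0.3, -5, -0.2, 0, 0, 0, 0, 0.3, -6, -0.2, 0, 0, 0, 0, 0.3, -7, -0.2, 0, 0, 0, 0, 0.3, -7.4, -0.2, 0, 0, 0, 0, 0.3, -7.4, -0.2, 0, 0, 0, 0, 0.3, -7.4, -0.2, 0, 0, 0, 0, 0.3])

```text
time_s: 11.2
eef_pos: [0.6418, -0.017, 0.0046]
tool_rot: [-0.0, 0.129, 0.992, -0.0]
wrist_force: [0.2, -0.8, -0.3]
grip_width: 0.3
grasp_force: 0.0
```

Request:
play_rows(motion=[-0.2, 0, 0, 0, 0, 0, 0.3, -0.3, 0, 0, 0, 0, 0, 0.3, -0.4, 0, 0, 0, 0, 0, 0.3, -0.4, 0, 0, 0, 0, 0, 0.3])

```text
time_s: 11.7
eef_pos: [0.6459, -0.0181, 0.0046]
tool_rot: [0.0, 0.129, 0.992, -0.0]
wrist_force: [-1.1, 0.0, 0.7]
grip_width: 0.301
grasp_force: 0.1
```

Request:
play_rows(motion=[-0.1, 0, 0, 0, 0, 0, 0.3, -0.2, 0, 0, 0, 0, 0, 0.3, -0.3, 0, 0, 0, 0, 0, 0.3, -0.3, 0, 0, 0, 0, 0, 0.3])

```text
time_s: 12.2
eef_pos: [0.6488, -0.0188, 0.0046]
tool_rot: [-0.0, 0.129, 0.992, 0.0]
wrist_force: [-0.4, -0.2, 0.0]
grip_width: 0.298
grasp_force: 0.1
```

Request:
play_rows(motion=[-0.1, 0, 0, 0, 0, 0, 0.3, -0.2, 0, 0, 0, 0, 0, 0.3, -0.2, 0, 0, 0, 0, 0, 0.3])

```text
time_s: 12.58
eef_pos: [0.6508, -0.0194, 0.0047]
tool_rot: [0.0, 0.129, 0.992, -0.0]
wrist_force: [-0.3, 0.4, 0.3]
grip_width: 0.302
grasp_force: 0.1
```

Request:
play_rows(motion=[-0.1, 0, 0, 0, 0, 0, 0.3, -0.2, 0, 0, 0, 0, 0, 0.3, -0.2, 0, 0, 0, 0, 0, 0.3])

```text
time_s: 12.95
eef_pos: [0.6518, -0.0196, 0.0044]
tool_rot: [-0.001, 0.129, 0.992, 0.0]
wrist_force: [-8.2, 2.9, 3.9]
grip_width: 0.303
grasp_force: 4.1
```

Run:
```python
from h import *
im=env.grab_frame("scene"); cv2.imwrite("pics/n1.png",im)
a=im[260:320,240:320]; b=env.grab_frame("side")[165:225,295:375]
cv2.imwrite("pics/nest1.png",np.hstack([cv2.resize(q,(400,300),interpolation=cv2.INTER_CUBIC) for q in(a,b)]))
```

```text
(no output)
```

View pics/nest1.png

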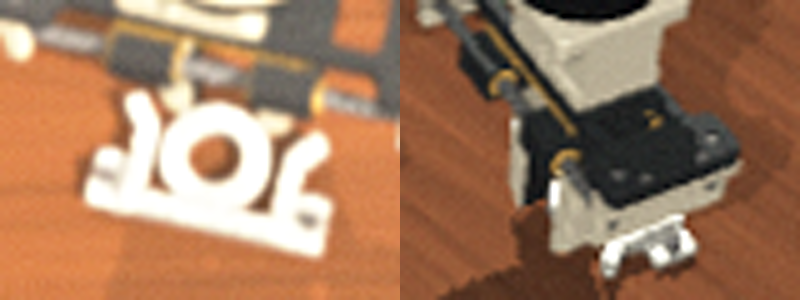

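The washer rests against the back bar, roughly centred in the pocket, and the force rose to about 9 N. I'll back off and lift.

Request:
play_rows(motion=[0.3, 0, 0, 0, 0, 0, 0.3, 1, 0, 0, 0, 0, 0, 0.3, 2.5, 0, 0, 0, 0, 0, 0.3, 4, 0, -1, 0, 0, 0, 0.3, 5, 0, -6, 0, 0, 0, 0.3, 5, 0, -12, 0, 0, 0, 0.3, 9, 0, -17, 0, 0, 0, 0.3, 14, 0, -20, 0, 0, 0, 0.3, 14, 0, -20, 0, 0, 0, 0.3, 14, 0, -20, 0, 0, 0, 0.3, 14, 0, -20, 0, 0, 0, 0.3])

```text
time_s: 14.42
eef_pos: [0.5173, 0.0158, 0.2032]
tool_rot: [-0.001, 0.129, 0.992, -0.0]
wrist_force: [1.0, -0.1, 0.2]
grip_width: 0.301
grasp_force: 0.0
```

Run:
```python
from h import *
s=env.read_state(); print(s["time_s"],s["eef_pos"],s["wrist_force"])
im=env.grab_frame("scene"); b=env.grab_frame("side")
cv2.imwrite("pics/fin.png",np.hstack([cv2.resize(q,(400,400),interpolation=cv2.INTER_CUBIC) for q in(im[220:330,250:360],b[125:235,255:365])]))
n=np.array([.9684,-.249]);p=np.array([.249,.9684]);t=np.array([.6762,-.025])
for c in("scene","side"):
    for d in env.masks_of("washer_1",c):
        w=ray(c,d["centre"],.009)[:2]-t
        if np.hypot(*w)<.03: print(c,round(d["score"],2),np.round(d["centre"],1),w@n,w@p)
```

```text
14.425 [0.51732398 0.01583087 0.20324233] [ 0.96000339 -0.07718987  0.16838667]
scene 0.81 [279.7 287.3] -0.004357617944522054 -0.009112448698640311
side 0.62 [331.5 201.8] -0.00013238418044529603 0.005477203057411092
```

View pics/fin.png

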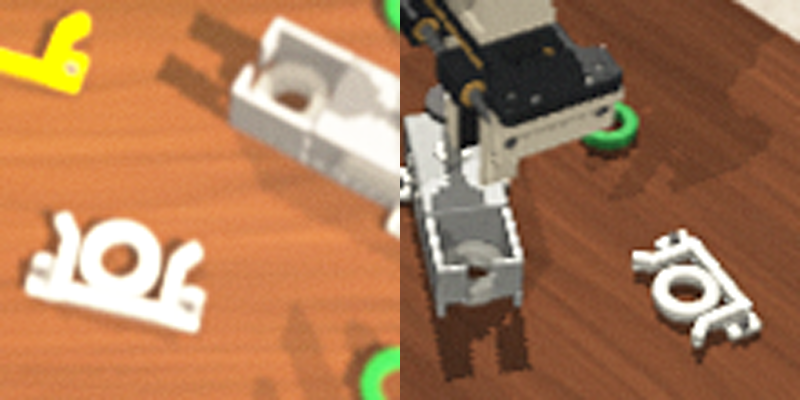

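The final picture shows the washer in the steel nest, ring at scene px (283,291). The other washers are still in the magazine. I'll check the depth once from the hole, then hand in.

Run:
```python
from fit import *
from see import WA
n=np.array([.9684,-.249]);p=np.array([.249,.9684]);t=np.array([.6762,-.025])
th=np.linspace(0,2*np.pi,40);H=[np.c_[13.5*np.cos(th),13.5*np.sin(th),0*th+10]/1000]
for c,(x0,x1,y0,y1),k in(("scene",(277,290,284,298),165),("side",(324,340,196,212),100)):
    im=env.grab_frame(c)
    m=(im.min(2)<k).astype(np.uint8); N,L,S,Q=cv2.connectedComponentsWithStats(m)
    u=np.round(proj(c,[np.r_[t,.01]])[0],1); g=[(i,S[i,4],Q[i]) for i in range(1,N) if x0<Q[i][0]<x1 and y0<Q[i][1]<y1 and S[i,4]<120]
    for i,a,q in g: w=ray(c,q,.007)[:2]-t; print(c,u,a,q,"depth",w@n,"lat",w@p)
```

```text
14.625 [0.51744937 0.01585028 0.20376482] [-7.71660021e-04  1.29143468e-01  9.91625616e-01 -8.65064806e-05] 0.2981073532630694
scene [283.2 289.9] 75 [282.61333333 291.04      ] depth 0.0018667563405657327 lat -0.0009749795204585024
side [332.7 202.9] 7 [333.14285714 196.71428571] depth 0.01433364353644859 lat 0.02037009389189477
side [332.7 202.9] 1 [327. 198.] depth -0.0024286844441771243 lat 0.023754957360622653
side [332.7 202.9] 39 [333.12820513 204.82051282] depth -0.0008047655949077635 lat -0.003957490000964087
```

Both views put the washer within about 2 mm of the seat in depth and 4 mm sideways.

```bash
python3 -c "
from station import env
print(env.close_job())"
```

```text
the job is handed in; nothing more can be done
None
```

I pressed the plunger once, pushed the single ejected washer against the back of the steel nest, and handed the job in; the last check put it about 2 mm from the seat in depth and at most 4 mm sideways, and no verdict came back.

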